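# Press the overload reset under the push-latch flap of a desk power box

## Robot

A 7-joint arm with a two-finger parallel gripper is mounted at the origin on the work surface. World frame = base frame: x ahead of the robot, y to its left, z up, the work surface at z = 0. Lengths are in m, angles in rad, forces in N, time in s.
With the tool pointing down it reaches from about 0.4 to 0.9 m from the base axis. Payload 5.5 kg.
Tool frame: the origin (TCP) lies on the front face of the gripper's body, between the roots of the fingers; the fingertips stand 73 mm ahead of it and the grasp point (between the pads) lies 54 mm ahead of it; z points along the fingers, x is the direction in which the jaws open and shut, and the axes are right-handed (so a half turn about z gives the same grasp; the last joint's range is limited). The gripper opens to 85 mm and grips with 20 to 120 N. Pads are 22 mm wide; open, the fingers measure 114 mm over their backs; the gripper's body (76 mm by 85 mm) begins 54 mm behind the grasp point. The pads swing forward as they close: fully open they stand 13 mm farther back than shut.
Start: joints at [1.572, 0.501, -0.427, 1.55, 0.221, 1.138, -0.21], TCP at [0.168, -0.628, 0.304] pointing down, gripper open.
Joint ranges: [-2.88, 2.88], [-0.31, 2.03], [-1.54, 1.56], [0.2, 2.42], [-1.41, 4.55], [0.19, 2.02], [-2.57, 2.57]. Speed limits (rad/s): [2.57, 2.57, 3.14, 3.14, 3.14, 3.14, 3.14].

## Interface

Orientations are given as [roll, pitch, yaw] about the fixed x, y, z axes, in that order (R = Rz(yaw) Ry(pitch) Rx(roll)).
In Python, from bench import robot, read_camera gives the robot as it stands. The module is installed in compiled form; this text tells all that it offers.
- The arm moves only by the tool servo_tool, never from a script. Its argument "targets" is a list that holds one entry, the list of rows, each a list of 7 numbers: the closure, from 0 (fully open) to 1 (shut), then the shift along the tool's x, y, z in mm, then the turn, a rotation vector about the tool's x, y, z in rad. A call has 1 to 20 rows; each row shifts and turns the commanded pose from where the row before left it, along the tool's axes as they then stand; what a row does not reach is not made up. A row lasts 1/8 s, in which the tool goes at most 62.5 mm and 10.7 degrees, less where a joint would pass 70% of its speed; a pose out of reach is approached as far as the arm can. A call is refused whole if a number of a shift passes 62.5 or a number of a turn 0.188, either way. A call with a gripper value outside its range is refused whole. The fingers move at their own pace and stop on an object; "force" is the grip in N (left out, the last holds). Time passes only in rows, so rows that do not move let the fingers close. It gives the time, the measured TCP pose, the force and the opening at its end, in the units of the state.
- robot.get_obs(): the state, without advancing time (a new reading comes with each control period).
- read_camera(name): name is "scene" or "top" or "wrist"; returns a dict with "color" (400x640x3 uint8, red, green, blue), "range_z" (400x640 float32, m along the optical axis (not along the pixel's ray), 0 where there is no reading), "mtx" (3x3 intrinsics, pixels), "cam_to_world" (4x4, takes a point from camera to world coordinates). Camera axes: x right, y down, z forward; pixel columns grow to the right and rows downward; lengths in m; the calibration is good to about 2 mm. The wrist camera is an equidistant fisheye: a pixel r from the principal point sees the ray r / f radians off the axis. A picture is of the moment at which its call begins.
- robot.hand_in(): hands the job in, once; it reports no verdict.
The state is a dict: "time_s": time; "joints": joint angles; "joint_vel": joint speeds; "joint_efforts": joint torques, N m; "tcp_pos": TCP position; "eef_rot": TCP orientation; "ft_force": force on the tool from outside, world axes, zero at the start; "wrist_torque": the same for the moment, N m; "opening": finger opening in m.
Only numpy, scipy, OpenCV 4.12 (cv2) and the standard library are available. Lean on these libraries where they do the work, as an engineer would, in place of code of your own. Each camera call takes 0.05 s, during which the arm holds its last target.

## Task

The desk power box has tripped. Press down on the free edge of its flap and let go so that it springs open, push the round reset button underneath all the way in, then push the flap shut again until it latches and stays shut. Only press and push with the fingers: the power box stays standing where it is, and the mouse, mug and jar are left alone.

Things in the scene. Friction and masses are not known exactly. Their poses are not given: they have to be found in the camera images.
- power_box: White plastic power box, loose on the desk on rubber feet, about 1.1 kg, 112 (x) x 150 (y) x 56 mm high with the flap shut, two round sockets on its -y side. Origin: centre of its underside. Its x axis points from the flap's hinge (the side nearer the robot) to the flap's free edge (the far side), its z up. With the flap open, the flat deck below is 34 mm above the desk.
- flap (a joint): Angle of the flap that covers the whole top of the box, rad: 0 = shut and latched (top face level), 1.35 = fully open (stop), grows as the free edge rises; the flap stands towards the robot when open. A spring opens it. Push-push latch: pressed down past -0.05 from shut (about 5 mm at the free edge; the stop is at -0.08) and let go, it springs open; pushed down from open past -0.05 and let go, it stays latched at 0. Pressing takes about 3 to 5 N near the free edge.
- flap_hinge (a point): Middle of the flap's hinge axis, which runs along the box's y axis, 51 mm above the desk. The flap's outer (top) face lies 5 mm outside of the plane through this axis; the flap reaches 112 mm from the axis and is 150 mm wide, 5 mm thick with a 12 mm skirt under its free edge and sides.
- flap_edge (a point): Point on the flap's outer (top) face, mid-width, 95 mm from the hinge axis (17 mm in from the free edge): a place to press. Moves with the flap; its x axis points from the hinge to the free edge, its z out of the top face.
- reset_button (a joint): Travel of the reset button, m: 0 = out, 0.004 = fully in; it springs back when let go. Fully in takes about 5 N.
- button_top (a point): Centre of the top of the round black reset button (22 mm diameter, standing 8 mm above the deck, 42 mm above the desk), 90 mm from the hinge axis and 28 mm from the box's middle towards its -y side. Reachable straight from above when the flap is fully open.
- mouse: Grey computer mouse, loose, 105 x 60 x 34 mm, origin at the centre of its underside; to be left alone.
- mug: White mug, loose, 80 mm diameter, 92 mm high, handle at its +y side, origin at the centre of its underside; to be left alone.
- jar: Small glass jar with a black cap, loose, 52 mm diameter, 75 mm high, origin at the centre of its underside; to be left alone.
There are look-alikes about, which are no part of the job. What is meant by the power_box is not yellow, and is the smaller of those in its own colour.

How it is judged:
On the way, in this order (a step that is already met when the one before it is completed fails the run):
1. the flap has sprung open (value of joint flap above 1.1 rad), for 0.1 s.
2. with the flap open, the reset button is pushed in (value of joint reset_button above 0.003 m and value of joint flap above 0.7 rad), for 0.05 s.
3. the flap is shut (value of joint flap below 0.03 rad), for 0.1 s.
At the end, for the whole second after the job is handed in: The flap is latched shut by itself (joint within 0.03 rad of 0), the button is out again, and the power box stands at rest within 30 mm of its start (value of joint flap between -0.03 and 0.03 rad and value of joint reset_button below 0.001 m and distance of power_box from where it was at the start of the episode below 0.03 m and angle between power_box's own z axis and vertical below 0.1 rad and linear speed of power_box below 0.02 m/s); the robot touches nothing.
It fails at once if the power box is lifted or tipped (height (world z) of power_box above 0.012 m or angle between power_box's own z axis and vertical above 0.2 rad).
It fails at once if the power box is shoved more than 40 mm (distance of power_box from where it was at the start of the episode above 0.04 m).
It fails at once if the mouse, the mug or the jar is moved or lifted more than 15 mm (distance of any of mouse, mug, jar from where it was at the start of the episode above 0.015 m).
It also fails if it takes over 53 s, if anything falls off the work surface, if the arm or the gripper's body presses on something with over 40 N, if the wrist force passes 120 N, or if a joint passes its speed limit or range.

## Working session

There is one attempt and no reset: what is moved stays moved. The work goes in short steps, Python scripts to look and compute and a tool call to move; the robot and the scene stay as the last step left them, time stands still between calls to the robot, and variables do not carry over. Pictures are saved under pics/ and viewed, and the job is handed in when it is done.

Besides the shell and the picture viewer there is one more tool, called after ">>>" as a command line: name --argument value ..., lists and objects as JSON in quotes. servo_tool: Moves the arm, as the interface text tells. Its arguments: {"type":"object","properties":{"targets":{"type":"array"},"force":{"type":"number"}},"required":["targets"]}

```bash
mkdir -p pics; cat > h.py <<'E'
import numpy as np, cv2
from bench import robot, read_camera
def pts(c):
    z=c["range_z"];K=c["mtx"];v,u=np.indices(z.shape)
    P=np.stack([(u-K[0,2])/K[0,0]*z,(v-K[1,2])/K[1,1]*z,z],-1)
    T=c["cam_to_world"];return P@T[:3,:3].T+T[:3,3]
E
python3 - <<'E'
from h import *
import pickle
for n in("scene","top"):
    c=read_camera(n);pickle.dump(c,open(n+".pkl","wb"));cv2.imwrite(f"pics/{n}0.png",c["color"][...,::-1])
    print(n,c["cam_to_world"].round(3).tolist(),c["mtx"].tolist())
o=robot.get_obs();print({k:np.round(v,3).tolist() for k,v in o.items()})
E
```

```text
scene [[-0.159, 0.614, -0.774, 1.347], [0.987, 0.104, -0.12, 0.146], [0.006, -0.783, -0.622, 0.787], [0.0, 0.0, 0.0, 1.0]] [[504.2956106471234, 0.0, 331.0167983445748], [0.0, 504.2956106471234, 199.29252236782602], [0.0, 0.0, 1.0]]
top [[0.019, -0.993, 0.114, 0.289], [-1.0, -0.021, -0.018, 0.028], [0.02, -0.114, -0.993, 1.246], [0.0, 0.0, 0.0, 1.0]] [[496.57184769925703, 0.0, 325.1835209353026], [0.0, 496.57184769925703, 202.870159185206], [0.0, 0.0, 1.0]]
{'time_s': 0.1, 'joints': [1.572, 0.502, -0.427, 1.551, 0.221, 1.138, -0.21], 'joint_vel': [-0.0, -0.003, -0.001, -0.003, 0.001, 0.002, 0.002], 'joint_efforts': [-0.012, -57.08, -5.839, -28.174, 0.01, 0.006, 0.0], 'tcp_pos': [0.168, -0.627, 0.303], 'eef_rot': [-3.142, 0.002, -1.309], 'ft_force': [0.566, -0.197, 0.133], 'wrist_torque': [0.036, 0.014, 0.034], 'opening': 0.085}
```

View pics/scene0.png

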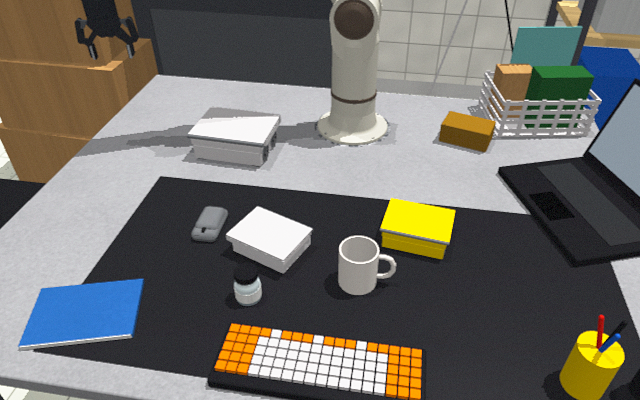

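View pics/top0.png

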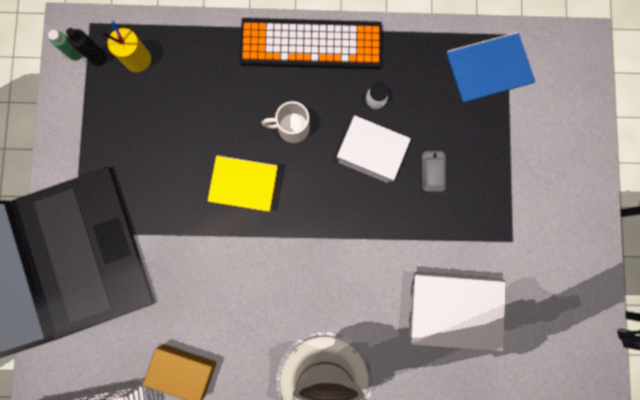

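Power-box candidates in the top view are a white one at (374,149), a larger white one at (458,312) and a yellow one at (243,183). The description (not yellow, the smaller of its colour) fits the one at (374,149). I'll confirm that with sizes and a crop.

```bash
python3 - <<'E'
from h import *
import pickle
c=pickle.load(open("top.pkl","rb"));P=pts(c);col=c["color"].astype(int)
white=(col.min(2)>150)
for nm,(u0,u1,v0,v1),zr in(("small",(325,420,105,190),(.045,.07)),("big",(400,515,265,355),(.05,.12))):
    s=np.zeros(P.shape[:2],bool);s[v0:v1,u0:u1]=1
    z=P[...,2];m=s&(z>zr[0])&(z<zr[1])
    q=P[m];print(nm,m.sum(),np.median(q[:,2]))
    r=cv2.minAreaRect(q[:,:2].astype(np.float32));print(r,cv2.boxPoints(r).round(4).tolist())
for nm,(u,v) in dict(jar=(376,92),mouse=(433,170),mug=(293,122)).items(): print(nm,P[v,u].round(3))
s=pickle.load(open("scene.pkl","rb"))["color"][185:320,180:420,::-1]
cv2.imwrite("pics/crop1.png",cv2.resize(s,None,fx=3,fy=3,interpolation=cv2.INTER_CUBIC))
E
```

```text
small 2841 0.055501429644866374
((0.5657456517219543, -0.11001204699277878), (0.15013816952705383, 0.11757195740938187), 68.43965911865234) [[0.48350000381469727, -0.1581999957561493], [0.5928000211715698, -0.2013999968767166], [0.6480000019073486, -0.061799999326467514], [0.5386999845504761, -0.01860000006854534]]
big 6670 0.07891666792812058
((0.17749139666557312, -0.3080527186393738), (0.2149844616651535, 0.1648281365633011), 86.77373504638672) [[0.08919999748468399, -0.4106999933719635], [0.25369998812675476, -0.41999998688697815], [0.26579999923706055, -0.2054000049829483], [0.10130000114440918, -0.19609999656677246]]
jar [ 0.699 -0.112  0.075]
mouse [ 0.516 -0.26   0.037]
mug [0.639 0.092 0.003]
```

View pics/crop1.png

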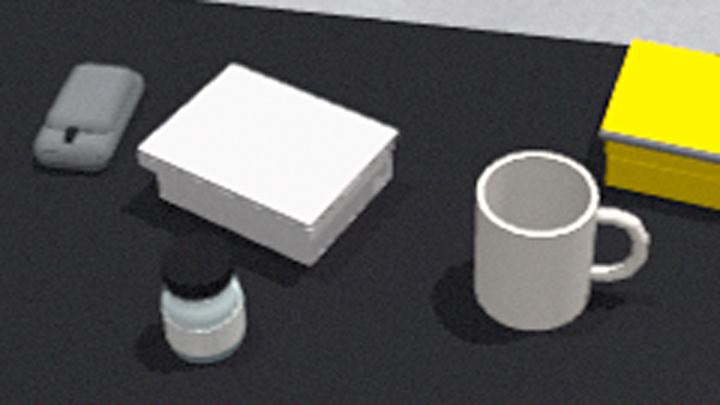

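```bash
python3 - <<'E'
from h import *
from scipy.spatial.transform import Rotation as R
o=robot.get_obs();c=read_camera("wrist")
Rt=R.from_euler('xyz',o["eef_rot"]).as_matrix()
print("cam in tool",(Rt.T@(c["cam_to_world"][:3,3]-o["tcp_pos"])).round(3),(Rt.T@c["cam_to_world"][:3,:3]).round(2).tolist())
cv2.imwrite("pics/w0.png",c["color"][...,::-1])
c=read_camera("scene");P=pts(c)
s=np.zeros(P.shape[:2],bool);s[200:275,220:320]=1
m=s&(P[...,2]>.048)&(P[...,2]<.065)
q=P[m];r=cv2.minAreaRect(q[:,:2].astype(np.float32));print(np.median(q[:,2]),r)
E
```

```text
cam in tool [-0.001 -0.068 -0.07 ] [[1.0, -0.0, 0.0], [0.0, 0.96, 0.27], [-0.0, -0.27, 0.96]]
0.05451527148515689 ((0.5672333240509033, -0.10845980048179626), (0.15399834513664246, 0.11873393505811691), 68.53096008300781)
```

View pics/w0.png

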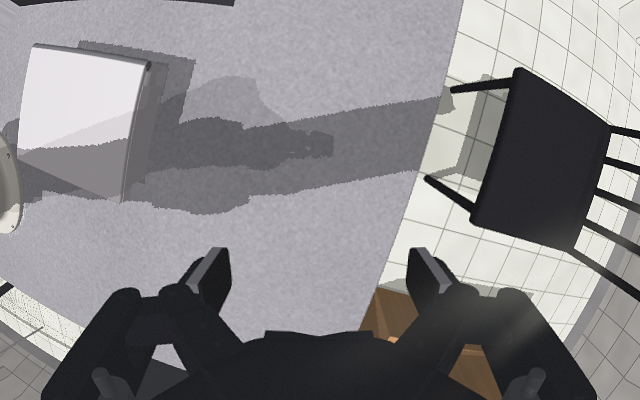

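The crop and sizes agree: the white box at top (374,149) measures about 150 x 115 mm and 55 mm high, while the other white one is 215 x 165 mm. The jar, mouse and mug are separate from it. The wrist camera sits on tool -y, so I want tool -y facing away from the flap (yaw -1.948). I turn, tilt and close the fingers first.

>>> servo_tool --targets '[[[1,0,0,0,0,0,0.16],[1,0,0,0,0,0,0.16],[1,0,0,0,0,0,0.16],[1,0,0,0,0,0,0.16],[1,0,0,0,-0.125,0,0],[1,0,0,0,-0.125,0,0]]]' --force 40

```text
time_s: 0.95
tcp_pos: [0.1675, -0.6279, 0.3044]
eef_rot: [2.888, -0.001, -1.95]
ft_force: [0.7, 0.3, -0.7]
opening: -0.0002
```

```bash
cat >> h.py <<'E'
from scipy.spatial.transform import Rotation as R
C=np.array([.5665,-.109,0]);X=np.array([.930,-.3665,0]);Y=np.array([.3665,.930,0]);Z=np.array([0,0,1.])
def box(r,y,z): return C+(r-.056)*X+y*Y+z*Z
def rep(tgt=None,tip=.073):
    o=robot.get_obs();Rt=R.from_euler('xyz',o["eef_rot"]).as_matrix()
    t=np.array(o["tcp_pos"])+Rt[:,2]*tip
    d=t-C
    print("t",o["time_s"],"tip box(r,y,z)mm",[round(float(v)*1e3,1) for v in(d@X+.056,d@Y,d[2])],"rpy",np.round(o["eef_rot"],3),"F",np.round(o["ft_force"],2),"open",o["opening"],"q",np.round(o["joints"],2))
    B=np.stack([X,Y,Z],1);print("box axes in tool (cols x,y,z):",(Rt.T@B).round(3).tolist())
    if tgt is not None: print("shift tool mm",(Rt.T@(box(*tgt)-t)*1e3).round(1))
E
python3 - <<'E'
from h import *
rep((.1,-.028,.13))
E
```

```text
t 0.95 tip box(r,y,z)mm [-143.2, -628.8, 233.7] rpy [ 2.888e+00 -1.000e-03 -1.950e+00] F [ 0.73  0.32 -0.68] open -0.0002185158554255671 q [ 1.34  0.57 -0.23  1.44  0.31  1.35 -0.91]
box axes in tool (cols x,y,z): [[-0.004, -1.0, 0.001], [-0.968, 0.004, 0.251], [-0.251, 0.0, -0.968]]
shift tool mm [-602.2 -259.    39.3]
```

>>> servo_tool --targets '[[[1,-37.6,-16.2,2.4,0,0,0],[1,-37.6,-16.2,2.4,0,0,0],[1,-37.6,-16.2,2.4,0,0,0],[1,-37.6,-16.2,2.4,0,0,0],[1,-37.6,-16.2,2.4,0,0,0],[1,-37.6,-16.2,2.4,0,0,0],[1,-37.6,-16.2,2.4,0,0,0],[1,-37.6,-16.2,2.4,0,0,0],[1,-37.6,-16.2,2.4,0,0,0],[1,-37.6,-16.2,2.4,0,0,0],[1,-37.6,-16.2,2.4,0,0,0],[1,-37.6,-16.2,2.4,0,0,0],[1,-37.6,-16.2,2.4,0,0,0],[1,-37.6,-16.2,2.4,0,0,0],[1,-37.6,-16.2,2.4,0,0,0],[1,-37.6,-16.2,2.4,0,0,0],[1,0,0,0,0,0,0],[1,0,0,0,0,0,0]]]'

```text
time_s: 3.2
tcp_pos: [0.6146, -0.1584, 0.2021]
eef_rot: [2.891, -0.001, -1.949]
ft_force: [-0.9, -0.7, 0.6]
opening: 0.0002
```

```bash
python3 - <<'E'
from h import *
rep((.1,-.028,.065))
for n in("scene","wrist"): cv2.imwrite(f"pics/{n}1.png",read_camera(n)["color"][...,::-1])
E
```

```text
t 3.2 tip box(r,y,z)mm [100.7, -28.3, 131.4] rpy [ 2.891e+00 -1.000e-03 -1.949e+00] F [-0.91 -0.7   0.58] open 0.00017974778790883156 q [ 0.51  0.71 -0.43  1.48  0.23  1.26 -1.91]
box axes in tool (cols x,y,z): [[-0.003, -1.0, 0.001], [-0.968, 0.003, 0.248], [-0.248, -0.0, -0.969]]
shift tool mm [ -0.4 -15.8  64.5]
```

View pics/scene1.png

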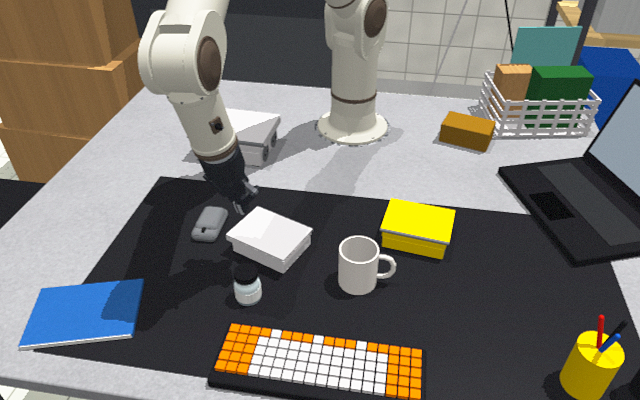

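View pics/wrist1.png

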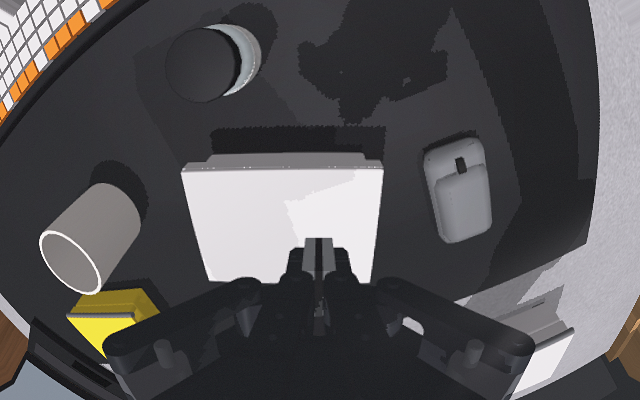

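The fingers sit over the flap's -y half (tip near (318,240) in the wrist view). The far free edge is at row 168 and parallel to the image, and the jar, mug and mouse are clear. Now I go down to just above the flap.

>>> servo_tool --targets '[[[1,0,-4.2,16.5,0,0,0],[1,0,-4.2,16.5,0,0,0],[1,0,-4.2,16.5,0,0,0],[1,0,-3,12,0,0,0],[1,0,0,0,0,0,0],[1,0,0,0,0,0,0]]]'

```text
time_s: 4.05
tcp_pos: [0.6152, -0.1578, 0.1394]
eef_rot: [2.892, 0.0, -1.949]
ft_force: [0.5, -0.8, -0.2]
opening: 0.0003
```

```bash
python3 - <<'E'
from h import *
rep((.1,-.028,.050))
E
```

```text
t 4.05 tip box(r,y,z)mm [101.2, -27.5, 68.7] rpy [ 2.892  0.    -1.949] F [ 0.45 -0.85 -0.17] open 0.00033082094040900176 q [ 0.5   0.79 -0.41  1.51  0.26  1.16 -1.92]
box axes in tool (cols x,y,z): [[-0.003, -1.0, -0.0], [-0.969, 0.003, 0.247], [-0.247, 0.001, -0.969]]
shift tool mm [ 0.5 -3.4 18.4]
```

>>> servo_tool --targets '[[[1,0,-1.5,6,0,0,0],[1,0,-1,4,0,0,0],[1,0,-0.5,2,0,0,0],[1,0,-0.5,2,0,0,0],[1,0,0,0,0,0,0]]]'

```text
time_s: 4.68
tcp_pos: [0.615, -0.158, 0.1249]
eef_rot: [2.892, 0.0, -1.949]
ft_force: [0.9, -0.4, 2.9]
opening: -0.0003
```

```bash
python3 - <<'E'
from h import *
rep()
E
```

```text
t 4.675 tip box(r,y,z)mm [101.1, -27.7, 54.1] rpy [ 2.892  0.    -1.949] F [ 0.9  -0.41  2.94] open -0.00034038549222160816 q [ 0.49  0.8  -0.41  1.51  0.26  1.13 -1.93]
box axes in tool (cols x,y,z): [[-0.003, -1.0, -0.0], [-0.969, 0.003, 0.247], [-0.247, 0.001, -0.969]]
```

>>> servo_tool --targets '[[[1,0,-0.4,1.5,0,0,0],[1,0,-0.4,1.5,0,0,0],[1,0,0,0,0,0,0]]]'

```text
time_s: 5.05
tcp_pos: [0.615, -0.158, 0.1216]
eef_rot: [2.892, 0.0, -1.949]
ft_force: [1.0, 0.2, 1.8]
opening: 0.0002
```

>>> servo_tool --targets '[[[1,0,-0.4,1.5,0,0,0],[1,0,0,0,0,0,0]]]'

```text
time_s: 5.3
tcp_pos: [0.615, -0.158, 0.12]
eef_rot: [2.892, 0.0, -1.949]
ft_force: [0.4, -1.4, 2.7]
opening: -0.0002
```

>>> servo_tool --targets '[[[1,0,-0.4,1.5,0,0,0],[1,0,0,0,0,0,0]]]'

```text
time_s: 5.55
tcp_pos: [0.615, -0.1579, 0.1192]
eef_rot: [2.892, -0.0, -1.949]
ft_force: [-0.4, -0.4, 7.0]
opening: -0.0002
```

The stop is reached (7 N). Now I release, moving up and away from the hinge.

>>> servo_tool --targets '[[[1,0,3,-12,0,0,0],[1,0,-20,-35,0,0,0],[1,0,-20,-35,0,0,0],[1,0,0,-20,0,0,0],[1,0,0,0,0,0,0],[1,0,0,0,0,0,0]]]'

```text
time_s: 6.3
tcp_pos: [0.6701, -0.1799, 0.2069]
eef_rot: [2.889, -0.0, -1.948]
ft_force: [0.4, 0.0, -0.7]
opening: 0.0
```

```bash
python3 - <<'E'
from h import *
import pickle
rep((.090,-.028,.08))
for n in("top","scene","wrist"):
    c=read_camera(n);cv2.imwrite(f"pics/{n}2.png",c["color"][...,::-1]);pickle.dump(c,open(n+".pkl","wb"))
E
```

```text
t 6.3 tip box(r,y,z)mm [160.1, -27.9, 136.2] rpy [ 2.889 -0.    -1.948] F [ 0.39  0.03 -0.73] open 3.833878656947177e-05 q [ 0.48  0.81 -0.41  1.29  0.24  1.35 -1.89]
box axes in tool (cols x,y,z): [[-0.002, -1.0, 0.0], [-0.968, 0.002, 0.25], [-0.25, 0.0, -0.968]]
shift tool mm [ 0.2 53.9 72. ]
```

View pics/scene2.png

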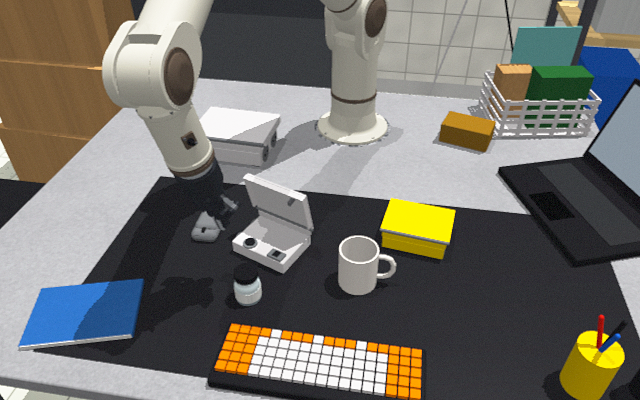

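View pics/wrist2.png

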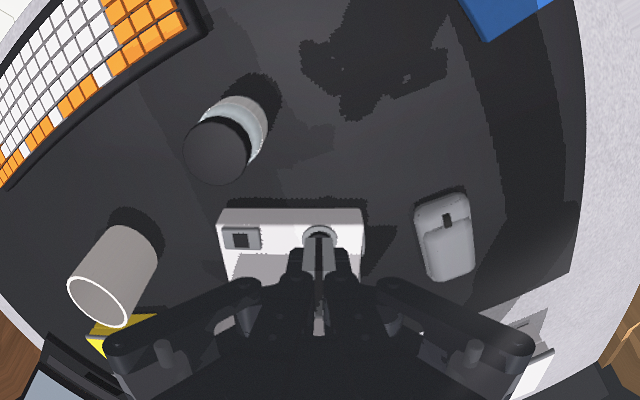

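View pics/top2.png

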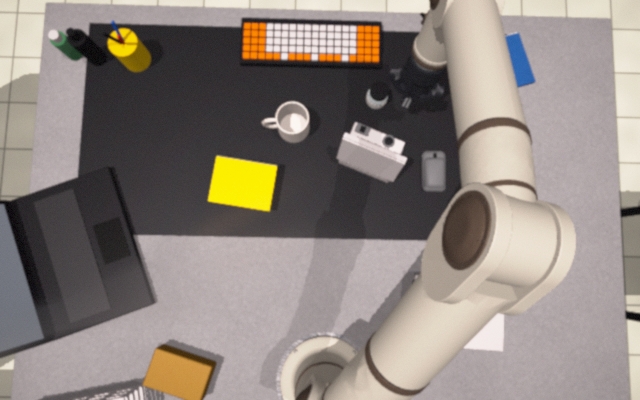

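The flap is open. The black button shows at top (390,141) and scene (250,243), and a square switch beside it on the +y side. I measure the button to check it against the predicted position.

```bash
python3 - <<'E'
from h import *
import pickle
for n,(u0,u1,v0,v1) in dict(top=(380,400,133,149),scene=(240,260,234,252)).items():
    c=pickle.load(open(n+".pkl","rb"));P=pts(c);g=c["color"].max(2)
    s=np.zeros(g.shape,bool);s[v0:v1,u0:u1]=1
    m=s&(g<90)&(P[...,2]>.03)&(P[...,2]<.05);v,u=np.nonzero(m)
    print(n,m.sum(),u.mean(),v.mean(),np.median(P[m],0),P[m].mean(0),"pred",box(.09,-.028,.042))
    cv2.imwrite("pics/c_%s.png"%n,cv2.resize(c["color"][v0-40:v1+40,u0-50:u1+50,::-1],None,fx=5,fy=5))
c=pickle.load(open("top.pkl","rb"));P=pts(c)
s=np.zeros(P.shape[:2],bool);s[115:190,330:412]=1
for lo,hi in((.03,.037),(.05,.1),(.1,.15),(.15,.175)):
    q=P[s&(P[...,2]>lo)&(P[...,2]<hi)];d=q-C;r=(d@X+.056)*1e3;y=d@Y*1e3
    print(lo,hi,len(q),"r",np.percentile(r,[2,50,98]).round(),"y",np.percentile(y,[2,50,98]).round())
E
```

```text
top 54 388.51851851851853 140.46296296296296 [ 0.58721332 -0.1486811   0.04133668] [ 0.58735073 -0.1486006   0.04081971] pred [ 0.587858 -0.147501  0.042   ]
scene 64 249.5 241.5 [ 0.59217627 -0.14778585  0.04032402] [ 0.59167362 -0.14810833  0.03969842] pred [ 0.587858 -0.147501  0.042   ]
0.03 0.037 506 r [ -1.  83. 105.] y [-68.  -5.  65.]
0.05 0.1 521 r [-3.  2.  8.] y [-73.  -1.  70.]
0.1 0.15 642 r [ 7. 13. 19.] y [-72.  -1.  70.]
0.15 0.175 607 r [18. 27. 37.] y [-73.  -1.  71.]
```

View pics/c_scene.png

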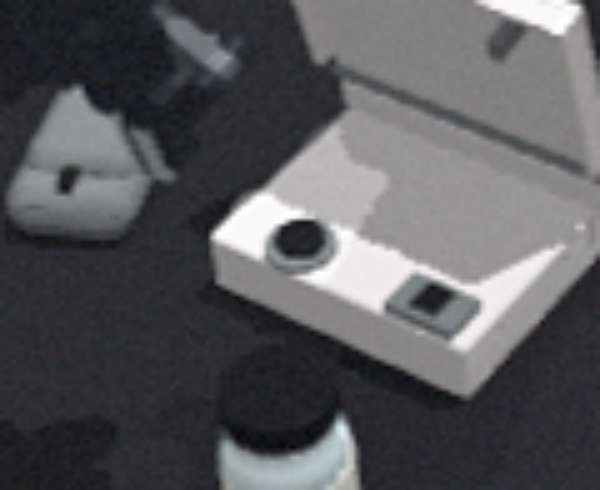

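Measured and predicted button positions agree within about 3 mm, and the box has not moved. I approach over the button with the low edge of the tilted fingertip near its middle.

>>> servo_tool --targets '[[[1,0,9.5,13.8,0,0,0],[1,0,9.5,13.8,0,0,0],[1,0,9.5,13.8,0,0,0],[1,0,9.5,13.8,0,0,0],[1,0,9.5,13.8,0,0,0],[1,0,9.5,13.8,0,0,0],[1,0,-2,8,0,0,0],[1,0,-2,8,0,0,0],[1,0,0,0,0,0,0],[1,0,0,0,0,0,0]]]'

```text
time_s: 7.7
tcp_pos: [0.6017, -0.1526, 0.1257]
eef_rot: [2.892, 0.0, -1.949]
ft_force: [0.4, -0.1, 0.0]
opening: 0.0001
```

```bash
python3 - <<'E'
from h import *
rep((.084,-.028,.043))
c=read_camera("wrist");cv2.imwrite("pics/w3.png",c["color"][...,::-1])
E
```

```text
t 7.7 tip box(r,y,z)mm [86.7, -27.6, 55.0] rpy [ 2.892  0.    -1.949] F [ 0.37 -0.11  0.04] open 0.00014731859980444918 q [ 0.5   0.78 -0.41  1.55  0.26  1.11 -1.93]
box axes in tool (cols x,y,z): [[-0.003, -1.0, -0.0], [-0.969, 0.003, 0.247], [-0.247, 0.001, -0.969]]
shift tool mm [ 0.4 -0.3 12.3]
```

View pics/w3.png

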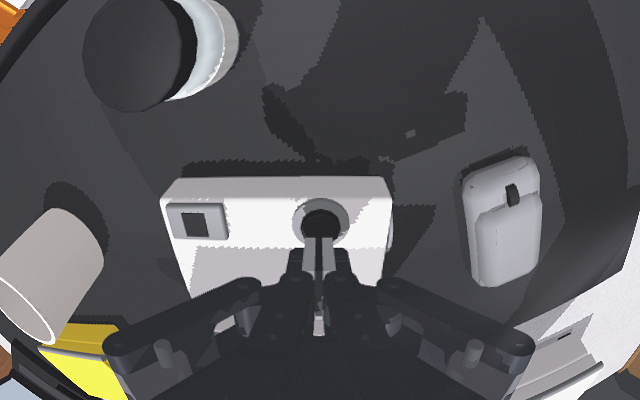

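The tip (318,240) is lined up with the button centre (320,225) and goes in along the tool axis. Now I press in small steps.

>>> servo_tool --targets '[[[1,0,-1,5,0,0,0],[1,0,-1,4,0,0,0],[1,0,-0.5,2,0,0,0],[1,0,-0.4,1.5,0,0,0],[1,0,0,0,0,0,0]]]'

```text
time_s: 8.38
tcp_pos: [0.6007, -0.1524, 0.1129]
eef_rot: [2.891, -0.0, -1.949]
ft_force: [-0.8, 0.2, 2.5]
opening: -0.0001
```

>>> servo_tool --targets '[[[1,0,-0.3,1.2,0,0,0],[1,0,-0.3,1.2,0,0,0],[1,0,0,0,0,0,0]]]'

```text
time_s: 8.75
tcp_pos: [0.6008, -0.1524, 0.1104]
eef_rot: [2.891, -0.0, -1.949]
ft_force: [-2.0, 0.8, 4.1]
opening: -0.0
```

>>> servo_tool --targets '[[[1,0,-0.3,1.2,0,0,0],[1,0,-0.3,1.2,0,0,0],[1,0,0,0,0,0,0]]]'

```text
time_s: 9.12
tcp_pos: [0.6009, -0.1523, 0.1098]
eef_rot: [2.891, -0.001, -1.949]
ft_force: [-5.4, -0.7, 16.8]
opening: 0.0002
```

The button is at its stop (16.8 N). I retract straight up, level the tool and move over behind the flap.

>>> servo_tool --targets '[[[1,0,5,-20,0,0,0],[1,0,10,-39,0,0,0],[1,0,10,-39,0,0,0],[1,0,10,-39,0,0,0],[1,0,7,-28,0,0,0],[1,0,0,0,0.125,0,0],[1,0,0,0,0.125,0,0],[1,-7,29.5,0,0,0,0],[1,-7,29.5,0,0,0,0],[1,-7,29.5,0,0,0,0],[1,-7,29.5,0,0,0,0],[1,0,0,0,0,0,0],[1,0,0,0,0,0,0]]]'

```text
time_s: 10.75
tcp_pos: [0.5026, -0.0833, 0.2787]
eef_rot: [-3.139, 0.0, -1.949]
ft_force: [0.7, -1.1, -0.5]
opening: -0.0001
```

```bash
python3 - <<'E'
from h import *
rep((-.015,0,.142))
for n in ("scene","top"): cv2.imwrite(f"pics/{n}4.png",read_camera(n)["color"][...,::-1])
E
```

```text
t 10.75 tip box(r,y,z)mm [-12.7, 0.5, 205.7] rpy [-3.139  0.    -1.949] F [ 0.71 -1.13 -0.49] open -0.00014502772153211112 q [ 0.55  0.29 -0.52  1.92  0.17  0.97 -1.99]
box axes in tool (cols x,y,z): [[-0.003, -1.0, -0.0], [-1.0, 0.003, -0.002], [0.002, 0.0, -1.0]]
shift tool mm [ 0.5  2.4 63.7]
```

View pics/scene4.png

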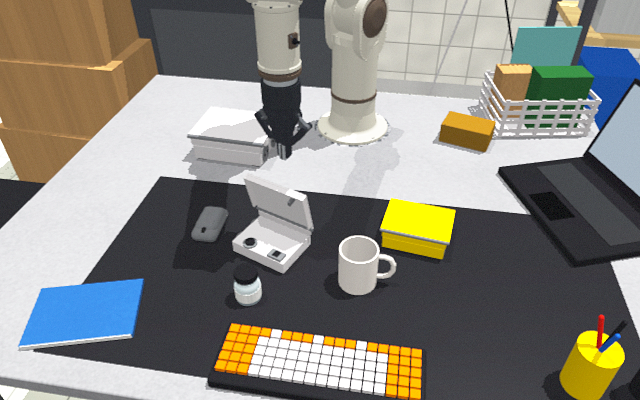

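The flap stands open and the tip hangs behind it. I descend, then start the closing arc.

>>> servo_tool --targets '[[[1,0,0,30,0,0,0],[1,0,0,31,0,0,0],[1,0,0,0,0,0,0],[1,0,-9,0,0,0,0],[1,0,-9,0,0,0,0],[1,0,-7,2,0,0,0],[1,0,-7,2,0,0,0],[1,0,0,0,0,0,0]]]'

```text
time_s: 11.85
tcp_pos: [0.5318, -0.0948, 0.213]
eef_rot: [-3.142, 0.0, -1.949]
ft_force: [-1.1, -0.7, 1.5]
opening: -0.0004
```

```bash
python3 - <<'E'
from h import *
rep((.0361,0,.1336))
for n in ("scene",): cv2.imwrite(f"pics/{n}5.png",cv2.resize(read_camera(n)["color"][130:300,170:370,::-1],None,fx=3.5,fy=3.5))
E
```

```text
t 11.85 tip box(r,y,z)mm [18.6, 0.5, 140.0] rpy [-3.142  0.    -1.949] F [-1.07 -0.74  1.49] open -0.00036073444630048337 q [ 0.51  0.43 -0.48  1.91  0.25  0.87 -2.04]
box axes in tool (cols x,y,z): [[-0.003, -1.0, -0.0], [-1.0, 0.003, -0.0], [0.0, 0.0, -1.0]]
shift tool mm [  0.5 -17.6   6.4]
```

View pics/scene5.png

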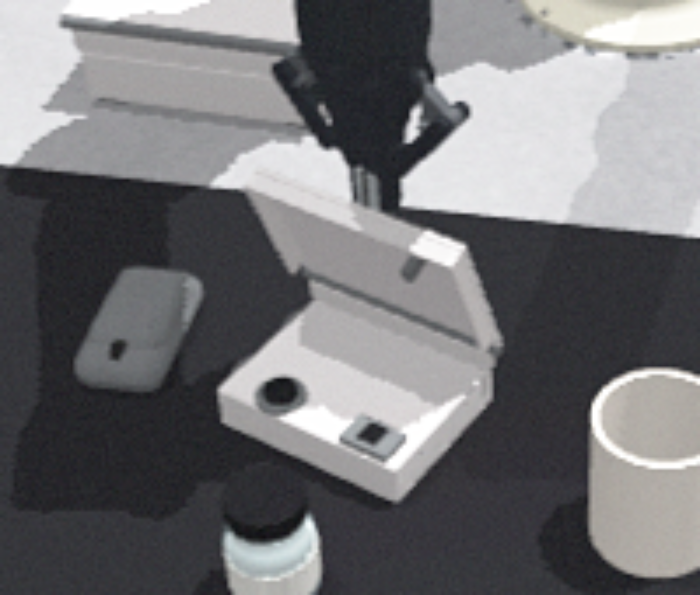

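The fingertip touches the flap's outer face and has begun to swing it. The box has not moved. I continue along the arc.

>>> servo_tool --targets '[[[1,0,-8.8,3.2,0,0,0],[1,0,-8.8,3.2,0,0,0],[1,0,-7.8,5.5,0,0,0],[1,0,-7.8,5.5,0,0,0],[1,0,-6.5,7,0,0,0],[1,0,-6.5,7,0,0,0],[1,0,-5,8,0,0,0],[1,0,-5,8,0,0,0],[1,0,-3.2,8.9,0,0,0],[1,0,-3.2,8.9,0,0,0],[1,0,-1.2,6.4,0,0,0],[1,0,-1.2,6.4,0,0,0],[1,0,0,0,0,0,0]]]'

```text
time_s: 13.52
tcp_pos: [0.592, -0.1187, 0.1347]
eef_rot: [-3.141, 0.0, -1.949]
ft_force: [1.4, -1.3, 3.6]
opening: 0.0003
```

```bash
python3 - <<'E'
from h import *
rep((.09,0,.047))
for n in ("scene",): cv2.imwrite(f"pics/{n}6.png",cv2.resize(read_camera(n)["color"][130:300,170:370,::-1],None,fx=3.5,fy=3.5))
E
```

```text
t 13.525 tip box(r,y,z)mm [83.3, 0.3, 61.7] rpy [-3.141  0.    -1.949] F [ 1.41 -1.27  3.61] open 0.00028261473099464593 q [ 0.46  0.63 -0.41  1.79  0.34  0.79 -2.07]
box axes in tool (cols x,y,z): [[-0.003, -1.0, -0.0], [-1.0, 0.003, -0.0], [0.0, 0.0, -1.0]]
shift tool mm [ 0.3 -6.7 14.7]
```

View pics/scene6.png

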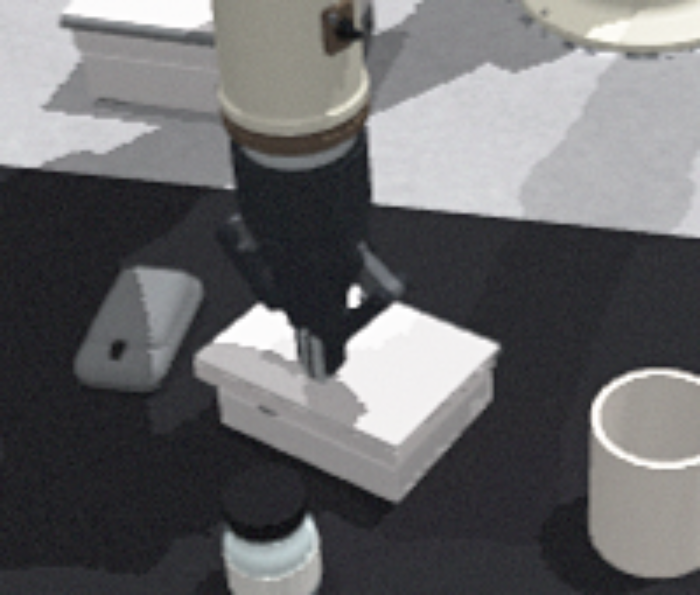

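The flap is nearly shut. I press it down to its stop.

>>> servo_tool --targets '[[[1,0,-0.5,4,0,0,0],[1,0,0,3,0,0,0],[1,0,0,3,0,0,0],[1,0,0,1.5,0,0,0],[1,0,0,0,0,0,0]]]'

```text
time_s: 14.2
tcp_pos: [0.5926, -0.119, 0.1236]
eef_rot: [-3.141, 0.0, -1.949]
ft_force: [2.8, -0.5, 3.5]
opening: 0.0003
```

>>> servo_tool --targets '[[[1,0,0,1.5,0,0,0],[1,0,0,1.5,0,0,0],[1,0,0,0,0,0,0]]]'

```text
time_s: 14.58
tcp_pos: [0.5927, -0.119, 0.1219]
eef_rot: [-3.141, -0.0, -1.949]
ft_force: [-0.3, 0.1, 14.3]
opening: 0.0
```

The stop is reached (14 N). I release straight up.

>>> servo_tool --targets '[[[1,0,0,-6,0,0,0],[1,0,0,-10,0,0,0],[1,0,0,-40,0,0,0],[1,0,0,-40,0,0,0],[1,0,30,-30,0,0,0],[1,0,30,-30,0,0,0],[1,0,0,0,0,0,0],[1,0,0,0,0,0,0]]]'

```text
time_s: 15.58
tcp_pos: [0.5359, -0.0969, 0.2758]
eef_rot: [3.14, -0.001, -1.949]
ft_force: [-0.0, -0.2, -0.3]
opening: 0.0003
```

```bash
python3 - <<'E'
from h import *
rep()
c=read_camera("scene");P=pts(c);cv2.imwrite("pics/s7.png",c["color"][...,::-1])
s=np.zeros(P.shape[:2],bool);s[200:275,220:320]=1
m=s&(P[...,2]>.048)&(P[...,2]<.065)
q=P[m];r=cv2.minAreaRect(q[:,:2].astype(np.float32));print(np.median(q[:,2]),r)
d=q-C;rr=d@X+.056
print([(round(float(np.median(q[(abs(rr-a)<.008),2])),4)) for a in(.015,.05,.1)])
E
```

```text
t 15.575 tip box(r,y,z)mm [23.1, -0.0, 202.8] rpy [ 3.140e+00 -1.000e-03 -1.949e+00] F [-0.02 -0.21 -0.35] open 0.00031983590698756744 q [ 0.54  0.35 -0.5   1.84  0.2   1.   -2.  ]
box axes in tool (cols x,y,z): [[-0.003, -1.0, 0.001], [-1.0, 0.003, 0.001], [-0.001, -0.001, -1.0]]
0.05447629566711454 ((0.5672862529754639, -0.10799728333950043), (0.1535940319299698, 0.11950798332691193), 68.24691772460938)
[0.0544, 0.0546, 0.0546]
```

View pics/s7.png

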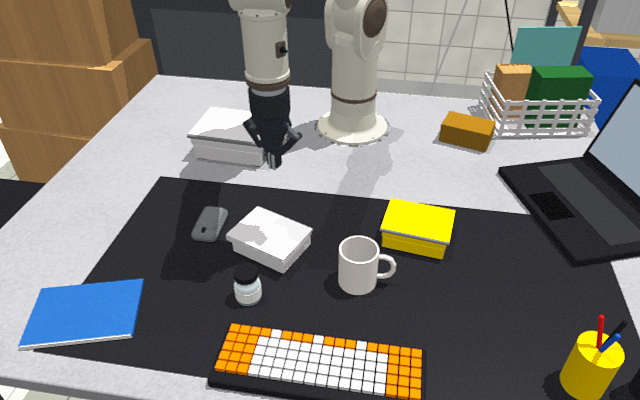

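The flap stays shut and level (54.4 to 54.6 mm along its length, as at the start). The box has moved less than 1 mm, and the arm touches nothing.

```bash
python3 -c "
from bench import robot
print(robot.hand_in())"
```

```text
the job is handed in; nothing more can be done
None
```

I opened the flap of the smaller white power box, pushed the reset button in, and pushed the flap shut again until it latched; the job is handed in at about 15.6 s of the 53 s.

- **Opening:** I pressed the free edge to its stop (about 7 N) and let go. The camera images showed the flap standing fully open.
- **Reset:** I pushed the button to a hard stop at about 17 N. I judged it fully in from that force and the fingertip height, because the travel itself can't be read.
- **Closing:** I swung the flap over from behind and pressed it to its stop (about 14 N), then released.

**Last checks:**
- **Flap:** its top is level at 54.4–54.6 mm from hinge to edge, the same as at the start.
- **Box:** its measured centre moved less than 1 mm.
- **Mouse, mug and jar:** they look undisturbed in the last picture.
- **Arm:** it is clear of everything, and the force reading is about zero.

No check failed. Two small disagreements were within the calibration error: fingertip heights read about 1.5 mm low at both stops, and the two cameras placed the button about 4 mm apart.

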